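# Run the bead polisher at its third speed

### The job

Switch on the supply to the bead polisher by turning the handle of the isolator box clockwise from off to on until it clicks in. Then turn the polisher's spring-return speed dial clockwise past its first two clicks to the third, not running on to the fourth, and hold it there, since the polisher works only while its dial is held: your program finishes with the gripper still holding the dial at the third click. Leave the dial at rest until the supply is on, and leave the stool, the bracelet and the rooster standing where they are.

Things in the scene. Friction and masses are not known exactly. Their poses are not given: they have to be found in the camera images.
- isolator: isolator box, plain grey, 110 x 110 x 55 mm, fixed to the table; origin at the centre of its underside, z up; black handle on top. On the lid, 46 mm from the handle's axis, a raised steel dot marks off (on the box's own -x side) and a raised steel bar marks on, 60 degrees clockwise of it. The box stands left or right of the polisher
- handle_grip (a point): on the turning axis of the isolator's handle, 82 mm above the table, 12 mm below the handle's top: grip here. The handle is a black upright bar 66 mm long, 16 mm wide, 30 mm high, reaching 42 mm from the axis to its pointer end (white line on top) and 24 mm the other way. The point turns with it: bar along the point's x, pointer at -x; pinch it across y
- isolator_handle (a joint): turn of the isolator's handle in rad, clockwise seen from above: 0 = off, 1.047 = on (60 degrees). It clicks into each and stays where it clicks; stops 0.03 rad beyond each. Takes about 0.14 N m to turn over the middle
- polisher: bead polisher, grey base 160 x 180 x 60 mm fixed to the table; origin at the centre of its underside, z up. On top a black round dial, its axis 25 mm from the origin on the base's own -x side. Behind, along a line 52 mm to the +x side, a lying motor and a cork-brown wheel, 54 mm across, up to 117 mm above the table (neither turns in this simulation)
- dial_grip (a point): on the turning axis of the speed dial, 85 mm above the table, 12 mm below the dial's top: grip here, across the knob. The dial is a black ribbed round knob 47 mm across and 27 mm high above a skirt 60 mm across and 7 mm thick; white pointer line on top along the point's -x. The point turns with the dial
- speed_dial (a joint): turn of the speed dial in rad, clockwise seen from above: 0 = rest (steel bar on the base), clicks at 0.35, 0.70, 1.05, 1.40 marked on the base by rows of one, two, three, four raised steel dots; stop at 1.54. A spring returns it to 0 as soon as it is let go; turning takes 0.1 to 0.25 N m, which pulses with the clicks
- stool: bystander: miniature stool with a black round top, 68 mm across, 58 mm high, origin under its centre
- bracelet: bystander: beaded bracelet lying flat, 68 mm across, 12 mm high, origin under its centre
- rooster: bystander: carved yellow rooster, 58 x 121 x 172 mm, origin under its centre
There are look-alikes about, which are no part of the job. What is shaped like the isolator but purple is not meant.

How it is judged:
By the outcome, as a careful person would: the job done as asked, in the order asked, and still so for the second after the job is handed in, while the arm keeps its last pose, push and grip.
It also fails if it takes over 64 s, if anything falls off the work surface, if the arm or the gripper's body presses on something with over 40 N, if the wrist force passes 120 N, or if a joint passes its speed limit or range.

### The arm

A 6-joint arm with a two-finger parallel gripper is mounted at the origin on the work surface; the furniture and walls round the work are solid. World frame = base frame: x ahead of the robot, y to its left, z up, the work surface at z = 0. Lengths are in m, angles in rad, forces in N, time in s.
With the tool pointing down it reaches from about 0.35 to 0.975 m from the base axis. Payload 7.1 kg.
Tool frame: the origin (TCP) lies midway between the tips of the shut fingers; the grasp point (between the pads) lies behind it (bot.grip_point_offset is the z of the grasp point in the tool frame, in m); z points along the fingers, y is the line along which they close (so a half turn about z gives the same grasp; the last joint's range is limited). The gripper opens to 88 mm and grips with 3 to 60 N. Pads are 20 mm wide; open, the fingers measure 115 mm over their backs; the gripper's body (75 mm by 178 mm) begins 61 mm behind the grasp point.
Start: joints at [-1.204, 0.423, 1.63, -0, 1.089, -0.019], TCP at [0.235, -0.579, 0.223] pointing down, gripper open.
Joint ranges: [-3, 3], [-0.9, 2.11], [0.09, 2.58], [-1.31, 4.45], [0.11, 2.69], [-2.54, 2.54]. Speed limits (rad/s): [2.39, 2.39, 3.01, 3.14, 3.14, 3.14].

### API

Orientations are given as a unit quaternion [w, x, y, z].
In Python, from rig import bot gives the robot as it stands. The module is installed in compiled form; this text tells all that it offers.
- The arm moves only by the tool arm_command, never from a script. Its argument "plan" is a list that holds one entry, the list of rows, each a list of 7 numbers: the shift along the tool's x, y, z normalised to -1 to 1, where 1 is 0.25 m, then the turn, a rotation vector about the tool's x, y, z normalised to -1 to 1, where 1 is 0.5 rad, then the opening, from 0 (shut) to 1 (fully open). In form: [[[dx, dy, dz, ax, ay, az, grip], ...]]. A call has exactly 10 rows; each row is the pose to reach, as a shift and turn from the pose commanded when the call began, along the tool's axes at that moment; what a row does not reach only later rows make up. A row lasts 1/12 s, in which the tool goes at most 41.7 mm and 7.16 degrees, less where a joint would pass 70% of its speed; a pose out of reach is approached as far as the arm can. A call with a number of a shift or a turn outside -1 to 1 is refused whole. A call with a gripper value outside its range is refused whole. The fingers move at their own pace and stop on an object; "squeeze" is the grip in N (left out, the last holds). Time passes only in rows, so rows that repeat a pose let the fingers close, or fill a call up. It gives the time, the measured TCP pose, the force, the opening and the grip force at its end, in the units of the state.
- bot.read_state(): the state, without advancing time (a new reading comes with each control period).
- bot.camera(name): name is "side" or "top"; returns the picture (400x640x3 uint8, red, green, blue); there is no depth.
- bot.camera_model(name): a dict with "intrinsics" (3x3 intrinsics, pixels), "distortion" ([k1, k2, p1, p2, k3] as OpenCV has them; the pictures are not rectified), "R" (3x3) and "t" (3): a world point X has camera coordinates R X + t. Camera axes: x right, y down, z forward; pixel columns grow to the right and rows downward; lengths in m; the calibration is good to about 2 mm. A picture is of the moment at which its call begins. camera_model takes no time and is no camera call.
- bot.hand_in(): hands the job in; it is judged then, once.
The state is a dict: "time": time; "qpos": joint angles; "joint_vel": joint speeds; "tau": joint torques, N m; "ee_pos": TCP position; "ee_rot": TCP orientation; "contact_force": force on the tool from outside, world axes, zero at the start; "wrist_torque": the same for the moment, N m; "width": opening from 0.0 (shut) to 1.0 (fully open); "finger_force": force on a finger pad.
Only numpy, scipy, OpenCV 4.12 (cv2) and the standard library are available. Lean on these libraries where they do the work, as an engineer would, in place of code of your own. Each camera call takes 0.05 s, during which the arm holds its last target. There are 200 camera calls.

## Working session

There is one attempt and no reset: what is moved stays moved. The work goes in short steps, Python scripts to look and compute and a tool call to move; the robot and the scene stay as the last step left them, time stands still between calls to the robot, and variables do not carry over. Pictures are saved under pics/ and viewed, at most 10 in all, crops included, and the job is handed in when it is done.

Besides the shell and the picture viewer there is one more tool, called after ">>>" in YAML: its name, and indented under it one key for each argument. arm_command: Moves the arm, as the interface text tells. Scaled input: -1 to 1 covers 0.25 m each way for a shift and 0.5 rad each way for a turn. Its arguments: {"type":"object","properties":{"plan":{"type":"array"},"squeeze":{"type":"number"}},"required":["plan"]}

```bash
mkdir -p pics
python3 - <<'E'
from rig import bot
import cv2
for n in("top","side"):
    im=bot.camera(n); cv2.imwrite(f"pics/{n}0.png",im[:,:,::-1])
    m=bot.camera_model(n); print(n,m)
s=bot.read_state();print(s,bot.grip_point_offset)
E
```

```text
top {'intrinsics': array([[401.817538  ,   0.        , 315.25774381],
       [  0.        , 401.817538  , 195.32154597],
       [  0.        ,   0.        ,   1.        ]]), 'distortion': array([-0.09962675,  0.        ,  0.        ,  0.        ,  0.        ]), 'R': array([[-0.0085724 , -0.99986479, -0.01403302],
       [-0.98561883,  0.01081707, -0.16863721],
       [ 0.1687662 ,  0.01238558, -0.98557829]]), 't': array([0.03198533, 0.43365262, 1.06150761])}
side {'intrinsics': array([[436.71716025,   0.        , 311.95662797],
       [  0.        , 436.71716025, 203.21165519],
       [  0.        ,   0.        ,   1.        ]]), 'distortion': array([-0.05053455,  0.        ,  0.        ,  0.        ,  0.        ]), 'R': array([[-8.90609280e-01, -4.54769191e-01, -3.06125692e-04],
       [-2.31117163e-01,  4.53193942e-01, -8.60929793e-01],
       [ 3.91663080e-01, -7.66681312e-01, -5.08723695e-01]]), 't': array([0.38727365, 0.18235162, 0.9629969 ])}
{'time': 0.1, 'qpos': array([-1.20396658e+00,  4.23776869e-01,  1.63060174e+00, -5.44082643e-05,
        1.08857618e+00, -1.90369469e-02]), 'joint_vel': array([-0.0009324 , -0.00095531, -0.00365896,  0.00141829,  0.00068085,
        0.00165297]), 'tau': array([ 3.19291412e-04, -5.45612025e+01, -2.74323893e+01,  6.45062048e-02,
        1.88749441e-02, -3.79151243e-05]), 'ee_pos': array([ 0.23503799, -0.5785893 ,  0.2219763 ]), 'ee_rot': array([-6.66625162e-04,  9.81443373e-01,  1.91750989e-01, -1.41568852e-04]), 'contact_force': array([0.0902014 , 0.50211846, 0.26702295]), 'wrist_torque': array([-0.01472618, -0.03852796, -0.01663837]), 'finger_force': 0.0, 'width': 0.9966403495253985} -0.0187
```

View pics/top0.png

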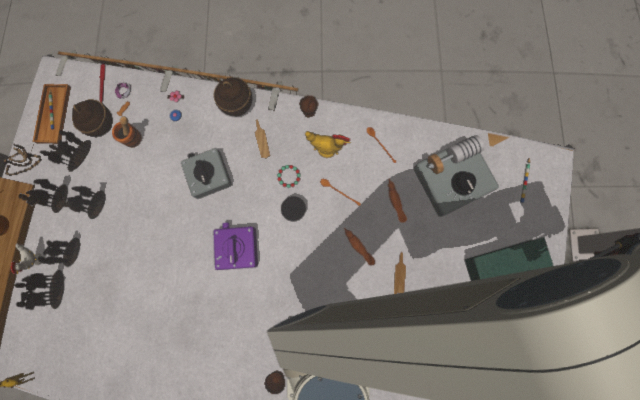

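View pics/side0.png

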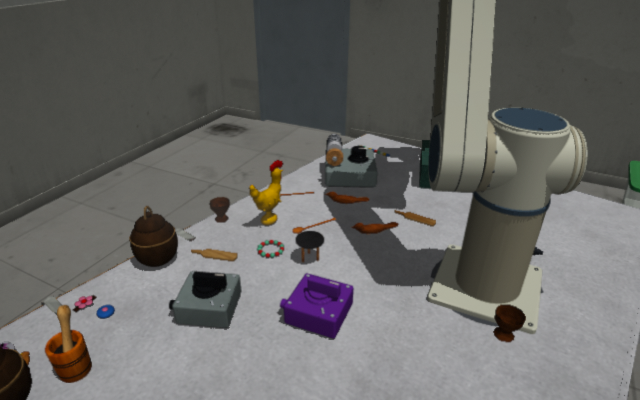

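Top view: grey isolator is at about (206,172), with the purple look-alike at (235,246). The polisher dial is at (463,183), the rooster at (325,143), the bracelet at (289,176) and the stool at (293,208). I'll enlarge both devices.

```bash
cat > h.py <<'E'
import numpy as np, cv2
from rig import bot
def ray(n,px,z):
    m=bot.camera_model(n);K,D,R,t=m["intrinsics"],m["distortion"],m["R"],m["t"]
    u=cv2.undistortPoints(np.array(px,float).reshape(-1,1,2),K,D).reshape(-1,2)
    d=np.c_[u,np.ones(len(u))]@R; c=-R.T@t
    return c+d*((np.asarray(z)-c[2])/d[:,2])[:,None]
def proj(n,X):
    m=bot.camera_model(n)
    return cv2.projectPoints(np.array(X,float).reshape(-1,1,3),cv2.Rodrigues(m["R"])[0],m["t"],m["intrinsics"],m["distortion"])[0].reshape(-1,2)
E
python3 - <<'E'
from h import *
t=cv2.imread("pics/top0.png");s=cv2.imread("pics/side0.png")
def c(i,x,y,w,h): return cv2.resize(i[y:y+h,x:x+w],(400,300),interpolation=cv2.INTER_CUBIC)
cv2.imwrite("pics/crop0.png",np.vstack([np.hstack([c(t,170,142,80,60),c(t,412,132,96,72)]),np.hstack([c(s,164,262,88,66),c(s,312,130,80,60)])]))
g=cv2.cvtColor(t,cv2.COLOR_BGR2GRAY)
for nm,(x,y,w,h) in dict(iso=(180,145,52,52),pol=(445,165,40,36)).items():
    b=(g[y:y+h,x:x+w]<45).astype(np.uint8)
    n,l,st,ce=cv2.connectedComponentsWithStats(b)
    for i in range(1,n):
        if st[i,4]>30:
            p=ce[i]+[x,y];print(nm,st[i],p,ray("top",[p],[.09]))
E
```

```text
pol [  7   7  23  22 227] [460.85022026 182.78854626] [[ 0.45418743 -0.35706942  0.09      ]]
```

View pics/crop0.png

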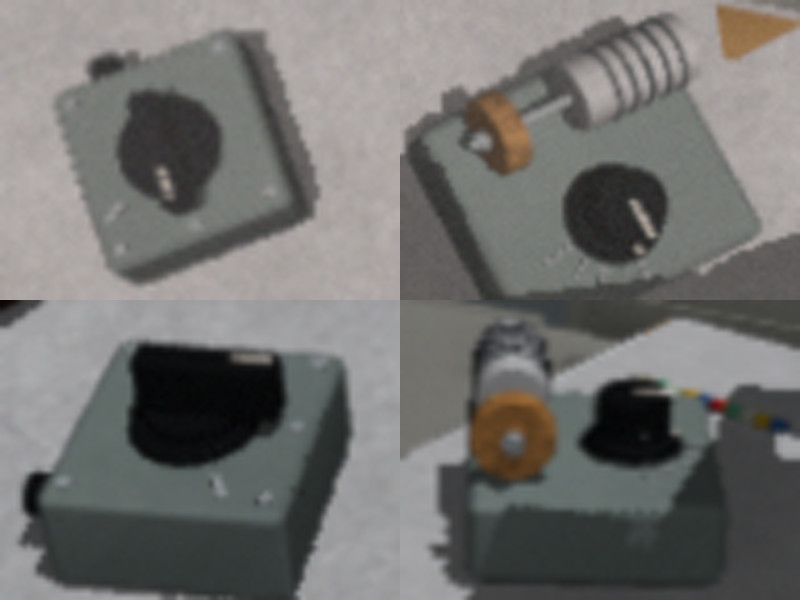

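The crops show the isolator's white pointer at the off dot, at about (209,187) in the top image, with the on bar at (193,184), clockwise of it. The dial pointer is at rest, and the dot rows run clockwise towards the lower left.

Run:
```python
from h import *
I=lambda x,y:(170+x/5,142+y/5)
P=lambda x,y:(412+(x-400)/4.1667,132+y/4.1667)
a=ray("top",[I(70,103),I(268,190),I(220,47),I(120,250),I(195,224),I(117,212)],.057)
print("iso screws,off,on\n",a.round(4)); c=a[:4].mean(0);print("c",c)
for v in a[4:]-c: print(np.hypot(*v[:2]),np.degrees(np.arctan2(v[1],v[0])))
d=a[0]-a[3]; e=a[2]-a[1];print("box edges",[np.degrees(np.arctan2(v[1],v[0])) for v in (a[0]-a[3],a[2]-a[1],a[0]-a[2],a[3]-a[1])])
w=ray("top",[I(160,168),I(170,202)],.094);v=w[1]-w[0];print("white",w,np.degrees(np.arctan2(v[1],v[0])),"c->w",np.degrees(np.arctan2(*(w.mean(0)-c)[1::-1])))
print("side proj of axis .094, .057",proj("side",[[c[0],c[1],.094],[c[0],c[1],.057]]))
# side: screws of iso
S=lambda x,y:(164+x*.22,262+(y-300)*.22)
b=ray("side",[S(320,363),S(62,481),S(263,498),S(218,486),S(297,426)],.057);print("side screws/off/on",b.round(4))
# dial
k=ray("top",[P(632,200),P(655,238)],.097);v=k[1]-k[0];print("dial line",k.round(4),np.degrees(np.arctan2(v[1],v[0])))
t=cv2.imread("pics/top0.png");g=cv2.cvtColor(t,cv2.COLOR_BGR2GRAY)
def comp(img,x,y,w,h,th):
    n,l,st,ce=cv2.connectedComponentsWithStats((img[y:y+h,x:x+w]<th).astype(np.uint8))
    for i in range(1,n):
        if st[i,4]>60: print("dark",st[i]+[x,y,0,0,0],ce[i]+[x,y])
comp(g,445,165,40,36,60);comp(g,180,145,40,45,65)
gs=cv2.cvtColor(cv2.imread("pics/side0.png"),cv2.COLOR_BGR2GRAY)
comp(gs,344,140,40,26,40)
dots=ray("top",[P(555,255),P(580,270),P(608,270),P(643,272)],.062);print(dots.round(4))
```

```text
iso screws,off,on
 [[0.5264 0.3899 0.057 ]
 [0.4756 0.2769 0.057 ]
 [0.5569 0.3066 0.057 ]
 [0.4433 0.3578 0.057 ]
 [0.4572 0.3167 0.057 ]
 [0.4645 0.3604 0.057 ]]
c [0.50055019 0.33279691 0.057     ]
0.04621164785208735 -159.56500811668263
0.04542101199330256 142.5800855071394
box edges [np.float64(21.156194205959004), np.float64(20.059896680005703), np.float64(110.10000878361286), np.float64(111.76399470331324)]
white [[0.48040014 0.32615421 0.094     ]
 [0.46196474 0.32000506 0.094     ]] -161.55383185950885 c->w -161.6915088377645
side proj of axis .094, .057 [[205.34368304 272.57504191]
 [207.69089078 286.87613411]]
side screws/off/on [[0.4727 0.28   0.057 ]
 [0.525  0.3941 0.057 ]
 [0.4427 0.3627 0.057 ]
 [0.464  0.3657 0.057 ]
 [0.4567 0.3196 0.057 ]]
dial line [[ 0.4601 -0.3734  0.097 ]
 [ 0.4356 -0.3864  0.097 ]] -152.05643701029578
dark [452 172  24  23 389] [462.4781491  182.31105398]
dark [194 161  20  24 318] [203.50943396 170.75471698]
dark [348 146  20  17 234] [357.73076923 154.9957265 ]
[[ 0.4315 -0.3331  0.062 ]
 [ 0.4215 -0.3489  0.062 ]
 [ 0.4213 -0.3674  0.062 ]
 [ 0.4197 -0.3905  0.062 ]]
```

```bash
cat >> h.py <<'E'
from scipy.spatial.transform import Rotation as Ro
def cur():
    s=bot.read_state();q=s["ee_rot"];R=Ro.from_quat([q[1],q[2],q[3],q[0]]);y=R.as_matrix()[:,1]
    return s,s["ee_pos"],R,np.degrees(np.arctan2(y[1],y[0]))
def tgt(yaw):
    a=np.radians(yaw);y=np.array([np.cos(a),np.sin(a),0]);z=np.array([0,0,-1.]);return Ro.from_matrix(np.c_[np.cross(y,z),y,z])
def plan(wps):
    s,p,R,yw=cur();print("t",s["time"],"p",p.round(4),"yaw",yw.round(2),"q6",s["qpos"][5].round(3),"F",s["contact_force"].round(1),"w",s["width"])
    for x,y,z,yaw in wps:
        T=tgt(yaw);q=np.array([x,y,z])
        print("->",(R.inv().apply(q-p)/.25).round(3),((R.inv()*T).as_rotvec()/.5).round(3));p,R=q,T
E
python3 - <<'E'
from h import *
plan([(.32,-.46,.29,-42.5),(.40,-.33,.30,-17),(.45,-.18,.30,8.5),(.47,-.02,.30,34),(.48,.13,.30,59.5),(.49,.25,.28,85),(.50,.334,.20,110.5)])
t=cv2.imread("pics/top0.png");g=cv2.cvtColor(t,cv2.COLOR_BGR2GRAY);print(g[168:200,448:482])
E
```

```text
t 0.1 p [ 0.235  -0.5786  0.222 ] yaw -67.89 q6 -0.019 F [0.1 0.5 0.3] w 0.9966403495253985
-> [ 0.493 -0.312 -0.272] [-0.003 -0.001 -0.886]
-> [ 0.6   -0.115 -0.04 ] [ 0.    0.   -0.89]
-> [0.632 0.016 0.   ] [ 0.    0.   -0.89]
-> [0.621 0.174 0.   ] [ 0.    0.   -0.89]
-> [0.475 0.369 0.   ] [ 0.    0.   -0.89]
-> [0.209 0.434 0.08 ] [ 0.    0.   -0.89]
-> [-0.011  0.338  0.32 ] [ 0.    0.   -0.89]
[[126 125 127 ... 123 120 119]
 [126 126 125 ... 120 124 121]
 [124 125 126 ... 119 121 121]
 ...
 [120 120 120 ... 100  89  88]
 [120 121 118 ...  86  91  92]
 [120 118 118 ...  91  94  93]]
```

>>> arm_command:
  plan:
    - [[0.12,-0.08,-0.07,0,0,-0.22,0.9],[0.25,-0.16,-0.14,0,0,-0.45,0.8],[0.37,-0.23,-0.2,0,0,-0.67,0.7],[0.49,-0.31,-0.27,0,0,-0.89,0.6],[0.49,-0.31,-0.27,0,0,-0.89,0.5],[0.6,-0.31,-0.27,0,0,-1,0.5],[0.7,-0.31,-0.27,0,0,-1,0.5],[0.8,-0.31,-0.27,0,0,-1,0.5],[0.9,-0.31,-0.3,0,0,-1,0.5],[1,-0.31,-0.3,0,0,-1,0.5]]

```text
time: 0.93
ee_pos: [0.4387, -0.4131, 0.2981]
ee_rot: [0.0, 0.904, 0.428, 0.0]
contact_force: [0.3, -0.7, 1.1]
width: 0.5
finger_force: 0.0
```

>>> arm_command:
  plan:
    - [[0.1,0,0,0,0,-0.2,0.5],[0.2,0,0,0,0,-0.4,0.5],[0.3,0,0,0,0,-0.6,0.5],[0.4,0,0,0,0,-0.8,0.5],[0.5,0,0,0,0,-1,0.5],[0.5,0,0,0,0,-1,0.5],[0.5,0,0,0,0,-1,0.5],[0.5,0,0,0,0,-1,0.5],[0.5,0,0,0,0,-1,0.5],[0.5,0,0,0,0,-1,0.5]]

```text
time: 1.77
ee_pos: [0.516, -0.3173, 0.2975]
ee_rot: [-0.0, 0.77, 0.638, -0.0]
contact_force: [-0.5, 0.3, -0.1]
width: 0.498
finger_force: 0.0
```

Run:
```python
from h import *
plan([(.47,-.05,.30,20),(.48,.09,.30,48),(.49,.22,.28,76),(.50,.334,.20,104)])
```

```text
t 1.7667 p [ 0.516  -0.3173  0.2975] yaw -10.73 q6 -0.383 F [-0.5  0.3 -0.1] w 0.4979768870829458
-> [ 1.016 -0.38  -0.01 ] [-1.000e-03 -0.000e+00 -1.073e+00]
-> [0.513 0.229 0.   ] [ 0.     0.    -0.977]
-> [0.318 0.413 0.08 ] [ 0.     0.    -0.977]
-> [0.072 0.452 0.32 ] [ 0.     0.    -0.977]
```

>>> arm_command:
  plan:
    - [[0.15,-0.05,0,0,0,-0.2,0.5],[0.3,-0.1,0,0,0,-0.4,0.5],[0.45,-0.15,0,0,0,-0.6,0.5],[0.6,-0.2,0,0,0,-0.8,0.5],[0.7,-0.25,0,0,0,-1,0.5],[0.8,-0.3,0,0,0,-1,0.5],[0.9,-0.35,0,0,0,-1,0.5],[1,-0.38,0,0,0,-1,0.5],[1,-0.38,0,0,0,-1,0.5],[1,-0.38,0,0,0,-1,0.5]]

```text
time: 2.6
ee_pos: [0.4693, -0.053, 0.298]
ee_rot: [0.0, 0.587, 0.81, 0.0]
contact_force: [-0.2, -0.4, 0.7]
width: 0.499
finger_force: 0.0
```

>>> arm_command:
  plan:
    - [[0.1,0.05,0,0,0,-0.2,0.5],[0.2,0.1,0,0,0,-0.4,0.5],[0.3,0.14,0,0,0,-0.6,0.5],[0.4,0.18,0,0,0,-0.8,0.5],[0.5,0.22,0,0,0,-1,0.5],[0.5,0.22,0,0,0,-1,0.5],[0.5,0.22,0,0,0,-1,0.5],[0.5,0.22,0,0,0,-1,0.5],[0.5,0.22,0,0,0,-1,0.5],[0.5,0.22,0,0,0,-1,0.5]]

```text
time: 3.43
ee_pos: [0.483, 0.0814, 0.2977]
ee_rot: [0.0, 0.37, 0.929, -0.0]
contact_force: [0.4, -0.4, -0.2]
width: 0.502
finger_force: 0.0
```

>>> arm_command:
  plan:
    - [[0.08,0.1,0,0,0,-0.2,0.5],[0.16,0.2,0,0,0,-0.4,0.5],[0.24,0.3,0,0,0,-0.6,0.5],[0.32,0.4,0.05,0,0,-0.8,0.5],[0.32,0.41,0.08,0,0,-1,0.5],[0.32,0.41,0.08,0,0,-1,0.5],[0.32,0.41,0.08,0,0,-1,0.5],[0.32,0.41,0.08,0,0,-1,0.5],[0.32,0.41,0.08,0,0,-1,0.5],[0.32,0.41,0.08,0,0,-1,0.5]]

```text
time: 4.27
ee_pos: [0.4954, 0.2114, 0.2784]
ee_rot: [0.0, 0.129, 0.992, 0.0]
contact_force: [-0.6, 0.3, 0.4]
width: 0.502
finger_force: 0.0
```

Run:
```python
from h import *
plan([(.50,.334,.16,102),(.5,.334,.12,110.5),(.5,.334,.068,110.5)])
im=bot.camera("top")[:,:,::-1];cv2.imwrite("pics/top1.png",im)
sd=bot.camera("side")[:,:,::-1];cv2.imwrite("pics/side1.png",sd)
f=lambda i,x,y,w,h:cv2.resize(i[y:y+h,x:x+w],(400,400),interpolation=cv2.INTER_CUBIC)
cv2.imwrite("pics/crop1.png",np.hstack([f(im,444,164,40,40),f(sd,336,138,40,40)]))
```

```text
t 4.2667 p [0.4954 0.2114 0.2784] yaw 75.18 q6 -0.931 F [-0.6  0.3  0.4] w 0.501801173747631
-> [0.108 0.479 0.474] [ 0.001  0.002 -0.936]
-> [0.   0.   0.16] [ 0.     0.    -0.297]
-> [0.    0.    0.208] [0. 0. 0.]
```

View pics/crop1.png

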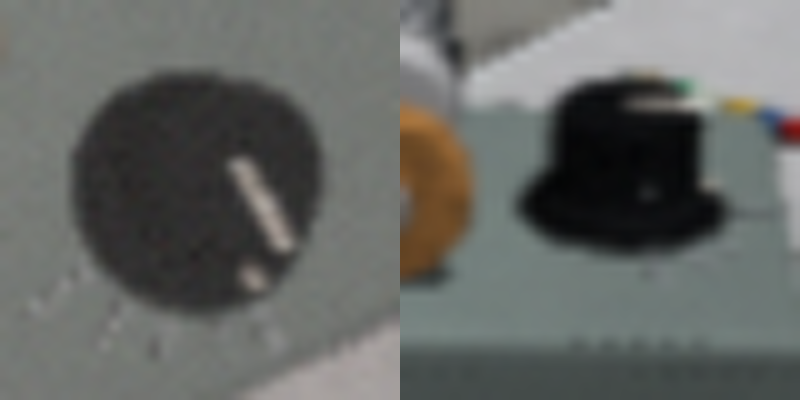

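The left crop shows the skirt centred near top px (462.5,184.2) and the knob top near (467.1,180.1). The pointer line runs (468,180)–(473,188.5). The side crop is scaled the same way and puts the knob top centre near (359,148).

>>> arm_command:
  plan:
    - [[0.02,0.1,0,0,0,-0.2,0.5],[0.05,0.2,0,0,0,-0.4,0.5],[0.08,0.3,0,0,0,-0.6,0.5],[0.1,0.4,0.1,0,0,-0.8,0.5],[0.11,0.48,0.2,0,0,-1,0.5],[0.11,0.48,0.3,0,0,-1,0.5],[0.11,0.48,0.4,0,0,-1,0.5],[0.11,0.48,0.48,0,0,-1,0.5],[0.11,0.48,0.48,0,0,-1,0.5],[0.11,0.48,0.48,0,0,-1,0.5]]

```text
time: 5.2
ee_pos: [0.4984, 0.3348, 0.1572]
ee_rot: [-0.001, -0.121, 0.993, -0.0]
contact_force: [-0.6, -0.2, 0.6]
width: 0.504
finger_force: 0.0
```

Run:
```python
from h import *
plan([(.5,.334,.12,110),(.5,.334,.068,110)])
print("skirt",ray("top",[(462.5,184.2)],.067),"top",ray("top",[(467.1,180.1)],.097))
k=ray("top",[(468,180),(473,188.5)],.097);v=k[1]-k[0];print("dial line",k.round(4),np.degrees(np.arctan2(v[1],v[0])))
print("side knob top",ray("side",[(359,148)],.097),"skirt",ray("side",[(358.2,158.7)],.068))
```

```text
t 5.2 p [0.4984 0.3348 0.1572] yaw 103.95 q6 -1.243 F [-0.6 -0.2  0.6] w 0.5043670142471354
-> [-0.006 -0.004  0.149] [-0.001 -0.004 -0.211]
-> [0.    0.    0.208] [0. 0. 0.]
skirt [[ 0.45486248 -0.36962688  0.067     ]] top [[ 0.45983225 -0.37185789  0.097     ]]
dial line [[ 0.4601 -0.3743  0.097 ]
 [ 0.4373 -0.386   0.097 ]] -152.8276142057053
side knob top [[ 0.45682882 -0.36947535  0.097     ]] skirt [[ 0.45122968 -0.35278884  0.068     ]]
```

>>> arm_command:
  plan:
    - [[-0.01,0,0.05,0,0,-0.1,0.5],[-0.01,0,0.1,0,0,-0.21,0.5],[-0.01,0,0.15,0,0,-0.21,0.5],[-0.01,0,0.2,0,0,-0.21,0.5],[-0.01,0,0.25,0,0,-0.21,0.5],[-0.01,0,0.3,0,0,-0.21,0.5],[-0.01,0,0.33,0,0,-0.21,0.5],[-0.01,0,0.35,0,0,-0.21,0.5],[-0.01,0,0.35,0,0,-0.21,0.5],[-0.01,0,0.35,0,0,-0.21,0.5]]

```text
time: 6.03
ee_pos: [0.5012, 0.3359, 0.07]
ee_rot: [-0.0, -0.174, 0.985, -0.0]
contact_force: [-0.2, -0.5, 0.4]
width: 0.498
finger_force: 0.0
```

>>> arm_command:
  plan:
    - [[0,0,0,0,0,0,0.4],[0,0,0,0,0,0,0.3],[0,0,0,0,0,0,0.2],[0,0,0,0,0,0,0.1],[0,0,0,0,0,0,0],[0,0,0,0,0,0,0],[0,0,0,0,0,0,0],[0,0,0,0,0,0,0],[0,0,0,0,0,0,0],[0,0,0,0,0,0,0]]
  squeeze: 25

```text
time: 6.87
ee_pos: [0.5019, 0.3346, 0.0706]
ee_rot: [0.0, -0.174, 0.985, -0.001]
contact_force: [3.5, -6.8, 2.3]
width: 0.18
finger_force: 25.0
```

Run:
```python
from h import *
plan([]);print(cur()[0]["wrist_torque"],cur()[0]["finger_force"])
```

```text
t 6.8667 p [0.5019 0.3346 0.0706] yaw 110.03 q6 -1.349 F [ 3.5 -6.8  2.3] w 0.1797864546176585
[-1.12021541 -0.61946291 -0.00277377] 24.99867081642151
```

>>> arm_command:
  plan:
    - [[0,-0.005,0,0,0,0,0],[0,-0.01,0,0,0,0.1,0],[0,-0.01,0,0,0,0.2,0],[0,-0.01,0,0,0,0.3,0],[0,-0.01,0,0,0,0.4,0],[0,-0.01,0,0,0,0.5,0],[0,-0.01,0,0,0,0.6,0],[0,-0.01,0,0,0,0.7,0],[0,-0.01,0,0,0,0.8,0],[0,-0.01,0,0,0,0.9,0]]

```text
time: 7.7
ee_pos: [0.502, 0.3348, 0.0707]
ee_rot: [0.0, 0.052, 0.999, 0.001]
contact_force: [-2.1, 3.5, 1.1]
width: 0.178
finger_force: 25.0
```

Run:
```python
from h import *
plan([]);print(cur()[0]["wrist_torque"],cur()[0]["finger_force"])
```

```text
t 7.7 p [0.502  0.3348 0.0707] yaw 84.08 q6 -0.901 F [-2.1  3.5  1.1] w 0.1784673014301452
[0.85143978 0.26029305 0.1060307 ] 24.999320805072784
```

>>> arm_command:
  plan:
    - [[0,0,0,0,0,0.1,0],[0,0,0,0,0,0.2,0],[0,0,0,0,0,0.3,0],[0,0,0,0,0,0.4,0],[0,0,0,0,0,0.5,0],[0,0,0,0,0,0.6,0],[0,0,0,0,0,0.7,0],[0,0,0,0,0,0.8,0],[0,0,0,0,0,0.9,0],[0,0,0,0,0,0.9,0]]

```text
time: 8.53
ee_pos: [0.5021, 0.3351, 0.0706]
ee_rot: [0.0, 0.273, 0.962, 0.001]
contact_force: [-0.8, 5.9, 0.9]
width: 0.181
finger_force: 25.0
```

>>> arm_command:
  plan:
    - [[0,0,0,0,0,0.05,0],[0,0,0,0,0,0.1,0],[0,0,0,0,0,0.15,0],[0,0,0,0,0,0.2,0],[0,0,0,0,0,0.25,0],[0,0,0,0,0,0.28,0],[0,0,0,0,0,0.28,0],[0,0,0,0,0,0.28,0],[0,0,0,0,0,0.28,0],[0,0,0,0,0,0.28,0]]

```text
time: 9.37
ee_pos: [0.5022, 0.3352, 0.0707]
ee_rot: [-0.0, 0.339, 0.941, 0.001]
contact_force: [-2.0, 5.4, 1.1]
width: 0.186
finger_force: 25.0
```

Run:
```python
from h import *
plan([]);print(cur()[0]["wrist_torque"],cur()[0]["finger_force"])
```

```text
t 9.3667 p [0.5022 0.3352 0.0707] yaw 50.4 q6 -0.313 F [-2.   5.4  1.1] w 0.18565882294359537
[ 1.0405376   0.21224424 -0.00688407] 24.997113347053528
```

>>> arm_command:
  plan:
    - [[0,0,0,0,0,0.03,0],[0,0,0,0,0,0.06,0],[0,0,0,0,0,0.06,0],[0,0,0,0,0,0.06,0],[0,0,0,0,0,0.06,0.1],[0,0,0,0,0,0.06,0.3],[0,0,0,0,0,0.06,0.5],[0,0,0,0,0,0.06,0.5],[0,0,0,0,0,0.06,0.5],[0,0,0,0,0,0.06,0.5]]

```text
time: 10.2
ee_pos: [0.5021, 0.3333, 0.0701]
ee_rot: [-0.0, 0.353, 0.936, -0.0]
contact_force: [0.0, -0.7, 0.1]
width: 0.49
finger_force: 0.0
```

>>> arm_command:
  plan:
    - [[0,0,-0.1,0,0,0,0.5],[0,0,-0.2,0,0,0,0.5],[0,0,-0.3,0,0,0,0.5],[0,0,-0.4,0,0,0,0.5],[0,0,-0.5,0,0,0,0.5],[0,0,-0.6,0,0,0,0.5],[0,0,-0.7,0,0,0,0.5],[0,0,-0.8,0,0,0,0.5],[0,0,-0.9,0,0,0,0.6],[0,0,-0.9,0,0,0,0.72]]

```text
time: 11.03
ee_pos: [0.5042, 0.3347, 0.3007]
ee_rot: [0.003, 0.353, 0.936, 0.003]
contact_force: [0.5, 0.7, 0.5]
width: 0.614
finger_force: 0.0
```

Run:
```python
from h import *
plan([(.48,.10,.30,40),(.47,-.1,.3,18),(.46,-.26,.3,-7),(.457,-.37,.2,-30)])
```

```text
t 11.0333 p [0.5042 0.3347 0.3007] yaw 48.69 q6 -0.283 F [0.5 0.7 0.5] w 0.6135674080087267
-> [-0.547 -0.769 -0.002] [0.017 0.003 0.303]
-> [-0.587 -0.545  0.   ] [0.    0.    0.768]
-> [-0.596 -0.236  0.   ] [0.    0.    0.873]
-> [-0.438  0.042  0.4  ] [0.    0.    0.803]
```

>>> arm_command:
  plan:
    - [[-0.1,-0.13,0,0,0,0.05,0.72],[-0.2,-0.26,0,0,0,0.1,0.72],[-0.3,-0.4,0,0,0,0.15,0.72],[-0.4,-0.53,0,0,0,0.2,0.72],[-0.5,-0.66,0,0,0,0.25,0.72],[-0.55,-0.77,0,0.02,0,0.3,0.72],[-0.55,-0.77,0,0.02,0,0.3,0.72],[-0.55,-0.77,0,0.02,0,0.3,0.72],[-0.55,-0.77,0,0.02,0,0.3,0.72],[-0.55,-0.77,0,0.02,0,0.3,0.72]]

```text
time: 11.87
ee_pos: [0.4785, 0.099, 0.295]
ee_rot: [-0.002, 0.421, 0.907, -0.005]
contact_force: [0.4, 1.0, -0.5]
width: 0.72
finger_force: 0.0
```

>>> arm_command:
  plan:
    - [[-0.1,-0.1,0,0,0,0.12,0.72],[-0.2,-0.2,0,0,0,0.25,0.72],[-0.3,-0.3,0,0,0,0.4,0.72],[-0.4,-0.4,0,0,0,0.55,0.72],[-0.5,-0.5,0,0,0,0.7,0.72],[-0.59,-0.55,0,0,0,0.77,0.72],[-0.59,-0.55,0,0,0,0.77,0.72],[-0.59,-0.55,0,0,0,0.77,0.72],[-0.59,-0.55,0,0,0,0.77,0.72],[-0.59,-0.55,0,0,0,0.77,0.72]]

```text
time: 12.7
ee_pos: [0.4683, -0.1019, 0.2964]
ee_rot: [-0.001, 0.587, 0.81, -0.005]
contact_force: [0.2, -0.5, 0.2]
width: 0.721
finger_force: 0.0
```

Run:
```python
from h import *
plan([(.457,-.33,.25,0),(.457,-.37,.16,0)])
im=bot.camera("top")[:,:,::-1];cv2.imwrite("pics/top2.png",im)
sd=bot.camera("side")[:,:,::-1]
f=lambda i,x,y,w,h:cv2.resize(i[y:y+h,x:x+w],(400,400),interpolation=cv2.INTER_CUBIC)
cv2.imwrite("pics/crop2.png",np.hstack([f(im,178,146,50,50),f(sd,170,258,70,70)]))
```

```text
t 12.7 p [ 0.4683 -0.1019  0.2964] yaw 18.18 q6 -0.548 F [ 0.2 -0.5  0.2] w 0.7212824991701556
-> [-0.852 -0.326  0.192] [-0.017  0.011  0.634]
-> [-0.16  0.    0.36] [0. 0. 0.]
```

View pics/crop2.png

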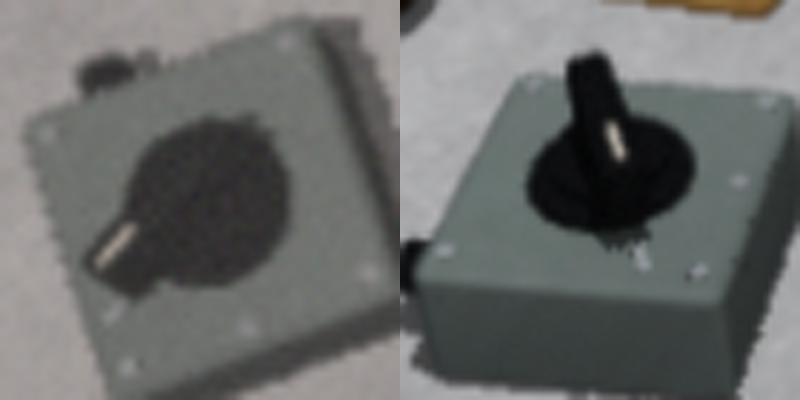

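The handle's white line now runs from (190,179) to (195,174.5) in the top image, pointing at the on bar. I'll check its angle, which should have turned about 60° from -161°, before moving on.

Run:
```python
from h import *
f=lambda x,y:(178+x/8,146+y/8)
w=ray("top",[f(132,229),f(96,265)],.094);v=w[1]-w[0];c=np.array([.5015,.334])
u=w.mean(0)[:2]-c;print(np.degrees(np.arctan2(v[1],v[0])),np.degrees(np.arctan2(u[1],u[0])))
```

```text
135.92956046422742 142.73660220524204
```

>>> arm_command:
  plan:
    - [[-0.1,-0.05,0,0,0,0.1,0.72],[-0.2,-0.1,0,0,0,0.2,0.72],[-0.3,-0.15,0,0,0,0.3,0.72],[-0.4,-0.2,0,0,0,0.4,0.72],[-0.5,-0.25,0,0,0,0.5,0.72],[-0.6,-0.3,0.05,-0.01,0.01,0.63,0.72],[-0.7,-0.33,0.1,-0.01,0.01,0.63,0.72],[-0.8,-0.33,0.19,-0.02,0.01,0.63,0.72],[-0.85,-0.33,0.19,-0.02,0.01,0.63,0.72],[-0.85,-0.33,0.19,-0.02,0.01,0.63,0.72]]

```text
time: 13.63
ee_pos: [0.4556, -0.3321, 0.2501]
ee_rot: [0.0, 0.707, 0.707, 0.0]
contact_force: [0.2, 1.0, 0.0]
width: 0.72
finger_force: 0.0
```

>>> arm_command:
  plan:
    - [[-0.08,0,0.04,0,0,0,0.72],[-0.16,0,0.08,0,0,0,0.72],[-0.16,0,0.12,0,0,0,0.72],[-0.16,0,0.16,0,0,0,0.72],[-0.16,0,0.2,0,0,0,0.72],[-0.16,0,0.24,0,0,0,0.72],[-0.16,0,0.28,0,0,0,0.72],[-0.16,0,0.32,0,0,0,0.72],[-0.16,0,0.36,0,0,0,0.72],[-0.16,0,0.36,0,0,0,0.72]]

```text
time: 14.47
ee_pos: [0.4545, -0.3701, 0.1586]
ee_rot: [-0.001, 0.707, 0.707, 0.0]
contact_force: [-0.4, -0.5, -0.2]
width: 0.724
finger_force: 0.0
```

Run:
```python
from h import *
plan([(.457,-.37,.12,0),(.457,-.37,.073,0)])
im=bot.camera("side")[:,:,::-1];cv2.imwrite("pics/s3.png",cv2.resize(im[90:190,290:440],(750,500),interpolation=cv2.INTER_CUBIC))
```

```text
t 14.4667 p [ 0.4545 -0.3701  0.1586] yaw 0.01 q6 -0.705 F [-0.4 -0.5 -0.2] w 0.7243432688548967
-> [0.    0.01  0.154] [-0.001 -0.003  0.001]
-> [0.    0.    0.188] [0. 0. 0.]
```

View pics/s3.png

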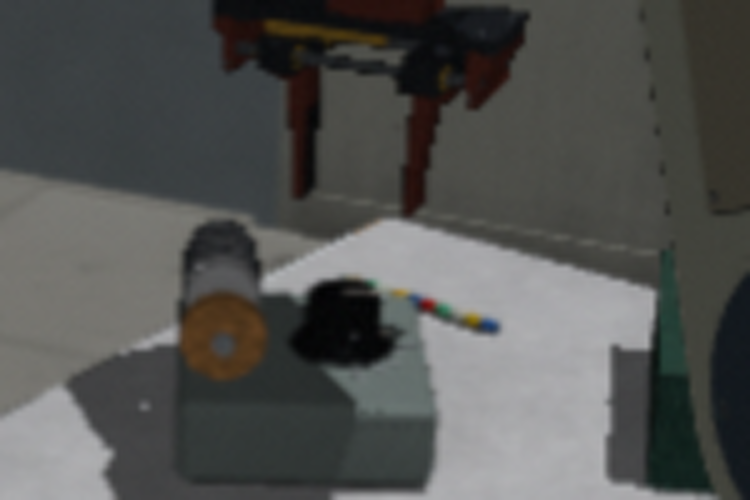

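The isolator pointer is at about 139°, so it is on. In this view the fingers at (303,195) and (413,212) straddle the dial, which is below them at (345,300), so I'll descend.

>>> arm_command:
  plan:
    - [[0,0.01,0.05,0,0,0,0.72],[0,0.01,0.1,0,0,0,0.72],[0,0.01,0.15,0,0,0,0.72],[0,0.01,0.2,0,0,0,0.72],[0,0.01,0.24,0,0,0,0.72],[0,0.01,0.28,0,0,0,0.72],[0,0.01,0.31,0,0,0,0.72],[0,0.01,0.33,0,0,0,0.72],[0,0.01,0.34,0,0,0,0.72],[0,0.01,0.34,0,0,0,0.72]]

```text
time: 15.35
ee_pos: [0.4579, -0.3712, 0.0754]
ee_rot: [0.001, 0.707, 0.707, 0.0]
contact_force: [0.0, 0.1, -0.0]
width: 0.721
finger_force: 0.0
```

>>> arm_command:
  plan:
    - [[0,0,0,0,0,0,0.65],[0,0,0,0,0,0,0.6],[0,0,0,0,0,0,0.55],[0,0,0,0,0,0,0.5],[0,0,0,0,0,0,0.45],[0,0,0,0,0,0,0.4],[0,0,0,0,0,0,0.4],[0,0,0,0,0,0,0.4],[0,0,0,0,0,0,0.4],[0,0,0,0,0,0,0.4]]
  squeeze: 20

```text
time: 16.18
ee_pos: [0.4606, -0.3717, 0.0766]
ee_rot: [0.003, 0.707, 0.707, 0.001]
contact_force: [8.5, 1.8, -4.7]
width: 0.529
finger_force: 19.9
```

Run:
```python
from h import *
plan([]);print(cur()[0]["wrist_torque"],cur()[0]["finger_force"])
```

```text
t 16.1833 p [ 0.4606 -0.3717  0.0766] yaw -0.01 q6 -0.703 F [ 8.5  1.8 -4.7] w 0.5294365334459054
[ 0.26148344 -1.45250374  0.05604616] 19.913252479025232
```

>>> arm_command:
  plan:
    - [[0,0.005,0,0,0,0,0.4],[0,0.01,0,0,0,0,0.4],[0,0.012,0,0,0,0,0.4],[0,0.012,0,0,0,0,0.4],[0,0.012,0,0,0,0.1,0.4],[0,0.012,0,0,0,0.2,0.4],[0,0.012,0,0,0,0.3,0.4],[0,0.012,0,0,0,0.4,0.4],[0,0.012,0,0,0,0.5,0.4],[0,0.012,0,0,0,0.6,0.4]]
  squeeze: 45

```text
time: 17.02
ee_pos: [0.461, -0.3716, 0.0765]
ee_rot: [0.001, 0.806, 0.592, 0.001]
contact_force: [-1.5, -0.1, 4.1]
width: 0.522
finger_force: 45.0
```

Run:
```python
from h import *
plan([]);print(cur()[0]["wrist_torque"],cur()[0]["finger_force"])
im=bot.camera("top")[:,:,::-1];sd=bot.camera("side")[:,:,::-1]
f=lambda i,x,y,w,h:cv2.resize(i[y:y+h,x:x+w],(400,400),interpolation=cv2.INTER_CUBIC)
cv2.imwrite("pics/c4.png",np.hstack([f(im,434,154,60,60),f(sd,330,120,60,60)]))
```

```text
t 17.0167 p [ 0.461  -0.3716  0.0765] yaw -17.33 q6 -0.397 F [-1.5 -0.1  4.1] w 0.5223605924834961
[-0.00485989  0.31961039  0.07689317] 45.04270789418115
```

View pics/c4.png

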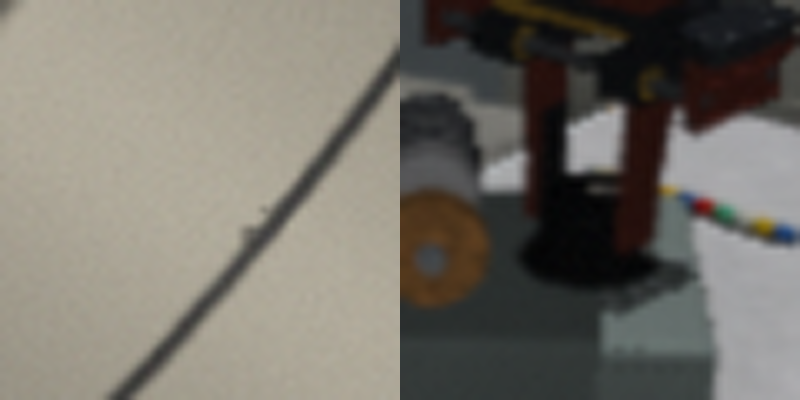

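The top view is blocked by the arm. The side view shows both fingers on the knob, with part of the white line at (605,185). The tool has turned 17.3°, so I'll carry on.

>>> arm_command:
  plan:
    - [[0,0,0,0,0,0.08,0.4],[0,0,0,0,0,0.16,0.4],[0,0,0,0,0,0.24,0.4],[0,0,0,0,0,0.32,0.4],[0,0,0,0,0,0.4,0.4],[0,0,0,0,0,0.48,0.4],[0,0,0,0,0,0.56,0.4],[0,0,0,0,0,0.64,0.4],[0,0,0,0,0,0.72,0.4],[0,0,0,0,0,0.8,0.4]]

```text
time: 17.95
ee_pos: [0.4613, -0.3717, 0.0765]
ee_rot: [0.001, 0.907, 0.422, 0.001]
contact_force: [0.1, -1.1, 4.4]
width: 0.523
finger_force: 45.1
```

Run:
```python
from h import *
plan([]);print(cur()[0]["wrist_torque"],cur()[0]["finger_force"])
```

```text
t 17.95 p [ 0.4613 -0.3717  0.0765] yaw -40.14 q6 0.001 F [ 0.1 -1.1  4.4] w 0.52323733510458
[-0.02815624  0.16499226  0.18137684] 45.05033666455347
```

>>> arm_command:
  plan:
    - [[0,0,0,0,0,0.08,0.4],[0,0,0,0,0,0.16,0.4],[0,0,0,0,0,0.24,0.4],[0,0,0,0,0,0.32,0.4],[0,0,0,0,0,0.4,0.4],[0,0,0,0,0,0.48,0.4],[0,0,0,0,0,0.56,0.4],[0,0,0,0,0,0.6,0.4],[0,0,0,0,0,0.6,0.4],[0,0,0,0,0,0.6,0.4]]

```text
time: 18.78
ee_pos: [0.4614, -0.3719, 0.0765]
ee_rot: [0.001, 0.959, 0.282, 0.001]
contact_force: [-1.0, -1.6, 5.6]
width: 0.523
finger_force: 45.1
```

Run:
```python
from h import *
plan([]);print(cur()[0]["wrist_torque"],cur()[0]["finger_force"])
sd=bot.camera("side")[:,:,::-1]
f=lambda i,x,y,w,h:cv2.resize(i[y:y+h,x:x+w],(400,400),interpolation=cv2.INTER_CUBIC)
cv2.imwrite("pics/c5.png",f(sd,335,125,45,45))
```

```text
t 18.7833 p [ 0.4614 -0.3719  0.0765] yaw -57.22 q6 0.299 F [-1.  -1.6  5.6] w 0.5231676929776011
[-0.12322754  0.25760784  0.1281498 ] 45.06524740513214
```

View pics/c5.png

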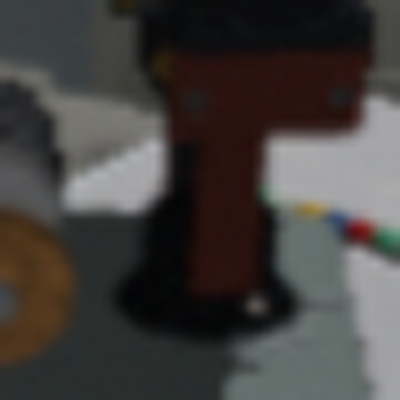

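The skirt mark on the dial is visible at about (363.9,159.3) in the side image. It was at (367,156.3) before turning, so I can use it to check the dial's true angle.

Run:
```python
from h import *
c=np.array([.461,-.3718])
for z in (.066,.069):
    for n,p in (("top",(469,192)),("side",(367,156.3)),("side",(363.9,159.3))):
        v=ray(n,[p],z)[0][:2]-c;print(z,n,np.hypot(*v).round(4),np.degrees(np.arctan2(v[1],v[0])).round(1))
for d in (0,40,50,57,60,63,80):
    a=np.radians(-153-d);print(d,proj("side",[[c[0]+.027*np.cos(a),c[1]+.027*np.sin(a),.067]]).round(1))
plan([(.461,-.372,.0765,-60.2)])
```

```text
0.066 top 0.0311 -152.1
0.066 side 0.0305 -150.5
0.066 side 0.0281 157.2
0.069 top 0.0311 -154.4
0.069 side 0.03 -163.1
0.069 side 0.0329 148.8
0 [[366.  156.2]]
40 [[364.6 158.5]]
50 [[363.6 158.9]]
57 [[362.9 159.2]]
60 [[362.5 159.3]]
63 [[362.1 159.4]]
80 [[359.8 159.7]]
t 18.8333 p [ 0.4614 -0.3719  0.0765] yaw -57.22 q6 0.299 F [-0.3 -1.1  6.3] w 0.5232673457041065
-> [-0.002 -0.     0.   ] [ 0.006 -0.003  0.104]
```

>>> arm_command:
  plan:
    - [[0,0,0,0,0,0.06,0.4],[0,0,0,0,0,0.12,0.4],[0,0,0,0,0,0.12,0.4],[0,0,0,0,0,0.12,0.4],[0,0,0,0,0,0.12,0.4],[0,0,0,0,0,0.12,0.4],[0,0,0,0,0,0.12,0.4],[0,0,0,0,0,0.12,0.4],[0,0,0,0,0,0.12,0.4],[0,0,0,0,0,0.12,0.4]]

```text
time: 19.67
ee_pos: [0.4615, -0.3719, 0.0765]
ee_rot: [0.001, 0.967, 0.253, 0.001]
contact_force: [-0.5, -2.4, 6.2]
width: 0.525
finger_force: 45.1
```

Run:
```python
from h import *
plan([]);print(cur()[0]["wrist_torque"],cur()[0]["finger_force"])
im=bot.camera("side")[:,:,::-1];g=cv2.cvtColor(np.ascontiguousarray(im),cv2.COLOR_BGR2GRAY)
w=g[156:163,356:369].astype(float);print(w.astype(int))
```

```text
t 19.6667 p [ 0.4615 -0.3719  0.0765] yaw -60.65 q6 0.359 F [-0.5 -2.4  6.2] w 0.5245578453475264
[-0.12451061  0.18369936  0.16884125] 45.06319060680198
[[ 19  24  25  25  25  26  24  17  10  14  45  81 101]
 [ 19  21  22  22  22  23  24  18  11  11  20  46  85]
 [ 11  13  12  14  10  17  38  36  21  14  14  23  60]
 [  6   9   8   8   9  20  61  61  33  15  13  20  52]
 [  8   9   8   7   5  11  30  36  24  15  17  32  71]
 [  8   8   7   7  10  13  16  17  21  29  47  66  95]
 [ 12  12  10  13  28  35  34  40  54  72  93 101 109]]
```

The tool has turned 60.65°. The skirt mark at about (362.7,159) agrees with roughly 60° of dial turn, and the torque is steady, so the dial is at the third click and held.

```bash
python3 -c "
from rig import bot
print(bot.hand_in())"
```

```text
the job is handed in; nothing more can be done
None
```

The isolator is switched on, the gripper is holding the speed dial at the third click (about 60.6° of tool turn, against 60.2° nominal), and the job is handed in at about 20 s; I took no final picture of the stool, bracelet and rooster, but the arm stayed clear of them.

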